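# Size a worn instrument pin in the taper gauge

## Robot

A 7-joint arm with a two-finger parallel gripper is mounted at the origin on the work surface. World frame = base frame: x ahead of the robot, y to its left, z up, the work surface at z = 0. Lengths are in m, angles in rad, forces in N, time in s.
With the tool pointing down it reaches from about 0.35 to 0.775 m from the base axis. Payload 3.1 kg.
Tool frame: the origin (TCP) lies at the very end of the fingers, on their centre line; the grasp point (between the pads) lies 19 mm behind it; z points along the fingers, y is the line along which they close (so a half turn about z gives the same grasp; the last joint's range is limited). The gripper opens to 85 mm and grips with 20 to 120 N. Pads are 22 mm wide; open, the fingers measure 114 mm over their backs; the gripper's body (76 mm by 85 mm) begins 54 mm behind the grasp point. The pads swing forward as they close: fully open they stand 13 mm farther back than shut.
Start: joints at [-1.328, 0.311, 0.014, 1.512, -0.004, 1.319, -0.027], TCP at [0.155, 0.528, 0.231] pointing down, gripper open.
Joint ranges: [-2.7, 2.7], [-0.3, 1.91], [-1.27, 1.3], [0.12, 2.57], [-1.44, 4.58], [0.2, 2.03], [-3.05, 3.05]. Speed limits (rad/s): [2.79, 2.79, 3.14, 3.14, 3.14, 3.14, 3.14].

## Interface

Orientations are given as a unit quaternion [x, y, z, w].
In Python, from cell import r gives the robot as it stands. The module is installed in compiled form; this text tells all that it offers.
- The arm moves only by the tool servo_tool, never from a script. Its argument "series" is text: rows parted by semicolons, each of 4 numbers parted by spaces: the shift along the tool's x, y, z in mm, then the turn about the tool's z in rad. In form: tx ty tz turn; .... A call has 1 to 12 rows; each row shifts and turns the commanded pose from where the row before left it, along the tool's axes as they then stand; what a row does not reach is not made up. A row lasts 1/10 s, in which the tool goes at most 50 mm and 8.59 degrees, less where a joint would pass 70% of its speed; a pose out of reach is approached as far as the arm can. A call with a gripper value outside its range is refused whole. "claw" is the gripper command: -1 is shut, 1 is fully open, values between are in proportion, set as the call begins (left out, the last holds). The fingers move at their own pace and stop on an object; "newtons" is the grip in N (left out, the last holds). Time passes only in rows, so rows that do not move let the fingers close. It gives the time, the measured TCP pose, the force, the opening and the grip force at its end, in the units of the state.
- r.get_obs(): the state, without advancing time (a new reading comes with each control period).
- r.grab_frame(name): name is "scene" or "top"; returns the picture (420x560x3 uint8, red, green, blue); there is no depth.
- r.get_calibration(name): a dict with "mtx" (3x3 intrinsics, pixels), "k1" (the pictures are not rectified: a ray, as slopes to the right and down, at radius r is drawn at 1 + k1 r^2 times it, then the intrinsics apply), "view" (4x4, takes a point from world to camera coordinates). Camera axes: x right, y up, looking along -z (the intrinsics and any distortion apply to the point x, -y, -z); pixel columns grow to the right and rows downward; lengths in m; the calibration is good to about 2 mm. A picture is of the moment at which its call begins. get_calibration takes no time and is no camera call.
- r.hand_in(): hands the job in; it is judged then, once.
The state is a dict: "t": time; "joint_pos": joint angles; "qvel": joint speeds; "tau": joint torques, N m; "tcp_pos": TCP position; "ee_rot": TCP orientation; "ft_force": force on the tool from outside, world axes, zero at the start; "moment": the same for the moment, N m; "width": finger opening in m; "finger_force": force on a finger pad.
Only numpy, scipy, OpenCV 4.12 (cv2) and the standard library are available. Lean on these libraries where they do the work, as an engineer would, in place of code of your own. Each camera call takes 0.05 s, during which the arm holds its last target. There are 200 camera calls.

## Task

Size the worn pin in the taper gauge: take it out of its stand, enter it upright and right down in the wide end of the slot and slide it along, pushing the cursor ahead with the pin, until it wedges between both bars; press it home for a moment with about 8 N, feeling for it and never forcing it. Then let go and leave the pin standing wedged there with the cursor against it, so that its size can be read; do not touch the cursor with the fingers, and leave the other things on the bench alone.

Things in the scene. Friction and masses are not known exactly. Their poses are not given: they have to be found in the camera images.
- pin_center (a point): The steel pin, about 165 g, standing upright in the stand; this point is its centre, half-way up its 68 mm. The lower 30 mm is a round shank about 14 mm in diameter with a slightly chamfered foot; the upper 38 mm is a square head 20 x 20 mm to grip (its middle 15 mm above this point). z up the pin, x and y square to the head's faces.
- stand_hole0 (a point): Middle of the mouth of the round hole in the white plastic stand (a fixed block 60 x 60 x 26 mm). The hole is 18 mm wide and 22 mm deep; the pin stands on its bottom, its centre then 12 mm above this point. z up.
- gauge: The taper gauge, fixed on the bench: aluminium plate 210 x 105 x 8 mm (from x = -110 to +100 and y = -44.5 to +60.5 mm). Origin on the underside; z up; x runs along the slot from its wide to its narrow end. On it stand steel bars 14 mm tall (tops 22 mm above the bench): the fence on the -y side, the taper bar on the +y side, the slot between.
- slot_entry (a point): Point on the plate's top (8 mm above the bench) in front of the slot's open wide end, 85 mm to -x of the gauge's origin and 12 mm to the +y side of the fence's slot face; axes as the gauge's. Nothing stands here: the pin can be lowered to 2 mm above the plate here and moved along +x into the slot.
- cursor_face (a point): The dark steel cursor, a finger 12 mm along x and 8 mm thick, lying across the slot over the bars (23 to 31 mm above the bench, to 22 mm past the fence's face). This point is on its flat near face (towards -x), over the slot 7 mm from the fence; axes as the gauge's. It slides along x only with about 1.2 N of drag, stays where left, and starts short of where the pin wedges.
- dish: Bystander: round steel bowl, 110 mm across, 40 mm tall, origin under its centre.
- spray_bottle: Bystander: white bottle, 60 mm across, 150 mm tall, origin under its centre.
- strip_box: Bystander: cardboard box 90 x 60 x 45 mm, origin under its centre.
- fence: The straight fence bar, fixed to the plate: 150 x 22 x 14 mm, parallel to the slot. Origin at the lower corner of its slot face at its wide-end (entry) end, on the plate's top; axes as the gauge's; its slot face runs from here 150 mm along +x, at y = 0 of the gauge, and the bar lies to the -y side.
- taper_side: The taper side: a fixed rail 150 x 11 x 14 mm parallel to the fence, with the 100 mm taper bar clamped fast to its slot side. Origin at the rail's lower slot-side corner at the entry end, 47 mm from the fence; axes as the gauge's. The bar's wide end lies 0 to 40 mm from here along x (not measured); there the slot is 24 mm wide, then narrows 1.6 mm per 10 mm. The pin wedges about 62 mm past that end.
Mind the look-alikes: they are no part of the job. What is meant by the part that bears pin_center is not green, orange or red, and is the smaller of those in its own colour.

How it is judged:
By the outcome, as a careful person would: the job done as asked, in the order asked, and still so for the second after the job is handed in, with the robot touching nothing.
It also fails if it takes over 72 s, if anything falls off the work surface, if the arm or the gripper's body presses on something with over 40 N, if the wrist force passes 120 N, or if a joint passes its speed limit or range.

## Working session

There is one attempt and no reset: what is moved stays moved. The work goes in short steps, Python scripts to look and compute and a tool call to move; the robot and the scene stay as the last step left them, time stands still between calls to the robot, and variables do not carry over. Pictures are saved under pics/ and viewed, at most 10 in all, crops included, and the job is handed in when it is done.

Besides the shell and the picture viewer there is one more tool, called after "Emit:" by a JSON object that holds its "api" and its "payload". servo_tool: Moves the arm, as the interface text tells. Its arguments: {"type":"object","properties":{"series":{"type":"string"},"claw":{"type":"number"},"newtons":{"type":"number"}},"required":["series"]}

```bash
mkdir -p pics
cat > h.py <<'E'
import numpy as np, cv2
from cell import r
def snap(n,f):
    im=r.grab_frame(n); cv2.imwrite('pics/'+f,cv2.cvtColor(im,cv2.COLOR_RGB2BGR)); return im
def ray(n,u,v):
    c=r.get_calibration(n);K=np.array(c['mtx']);V=np.array(c['view']);k=c['k1']
    d=np.array([(u-K[0,2])/K[0,0],(v-K[1,2])/K[1,1]]);s=d.copy()
    for _ in range(30): s=d/(1+k*(s@s))
    R=V[:3,:3]; return -R.T@V[:3,3], R.T@np.array([s[0],-s[1],-1])
def onz(n,u,v,z):
    o,d=ray(n,u,v); return o+d*(z-o[2])/d[2]
def proj(n,p):
    c=r.get_calibration(n);K=np.array(c['mtx']);V=np.array(c['view']);k=c['k1']
    q=V[:3,:3]@np.array(p)+V[:3,3]; s=np.array([q[0],-q[1]])/-q[2]; s=s*(1+k*(s@s)); return K[:2,:2]@s+K[:2,2]
E
python3 - <<'E'
from h import *
for n in('scene','top'):
    im=snap(n,n+'0.png'); c=r.get_calibration(n); o,_=ray(n,280,210); print(n,c['mtx'],c['k1'],o)
o=r.get_obs();print(o['t'],o['tcp_pos'],o['ee_rot'],o['width'])
E
```

```text
scene [[434.32966961   0.         279.00346707]
 [  0.         434.32966961 210.2317954 ]
 [  0.           0.           1.        ]] -0.056112892155765544 [0.93040662 0.54996769 0.70668777]
top [[423.69109821   0.         277.69834749]
 [  0.         423.69109821 211.86659439]
 [  0.           0.           1.        ]] 0.011873000104479848 [0.53444471 0.00750106 1.12010755]
0.1 [0.15432121 0.52723334 0.23033765] [ 1.41871449e-01  9.89884525e-01 -1.05182161e-03 -1.14485240e-04] 0.08523889048099843
```

View pics/scene0.png

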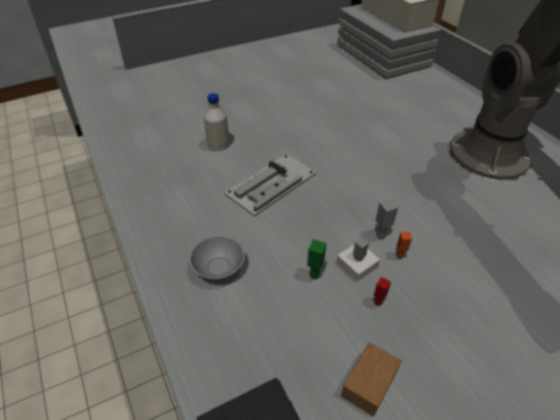

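View pics/top0.png

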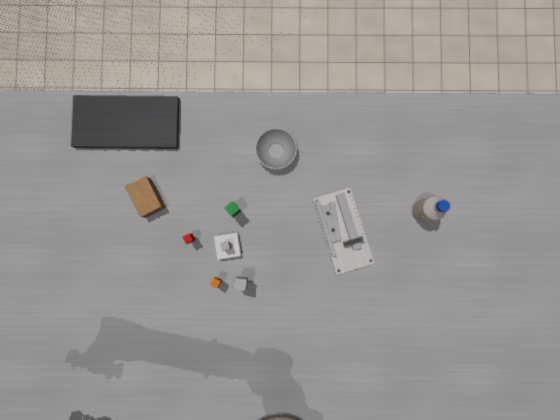

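The grey pin stands in the white stand (top 228,246); the larger grey look-alike is at (240,284). The gauge is at top (343,231), with the cursor at about (353,242). I'll enlarge both.

Run:
```python
from h import *
t=cv2.imread('pics/top0.png');s=cv2.imread('pics/scene0.png')
a=cv2.resize(t[180:282,300:385],None,fx=5.8,fy=5.8,interpolation=cv2.INTER_CUBIC)
b=cv2.resize(t[225:300,200:260],None,fx=5,fy=5,interpolation=cv2.INTER_CUBIC)
o=np.zeros((600,800,3),np.uint8);o[:a.shape[0],:a.shape[1]]=a;o[:b.shape[0],495:495+b.shape[1]]=b;cv2.imwrite('pics/c1.png',o)
a=cv2.resize(s[145:220,215:325],None,fx=7.2,fy=7.2,interpolation=cv2.INTER_CUBIC);cv2.imwrite('pics/c2.png',a[:600,:800])
```

```text
(no output)
```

View pics/c1.png

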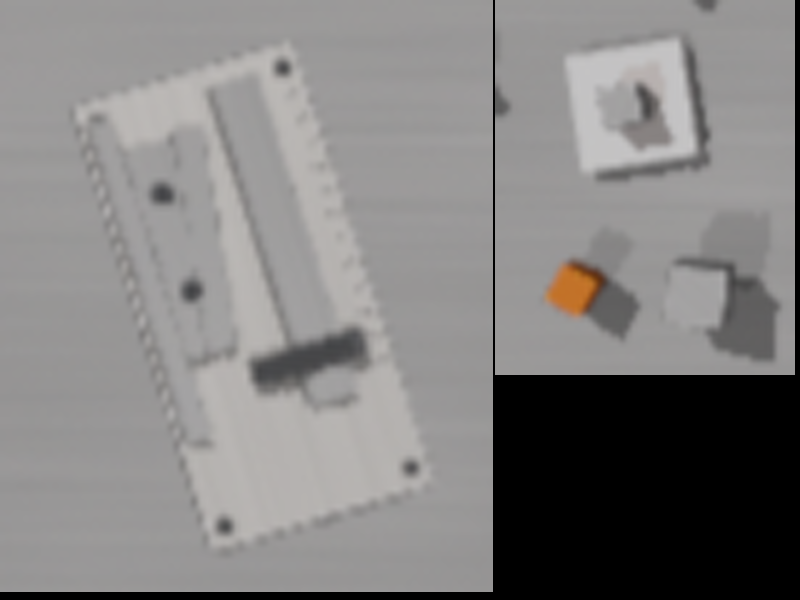

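View pics/c2.png

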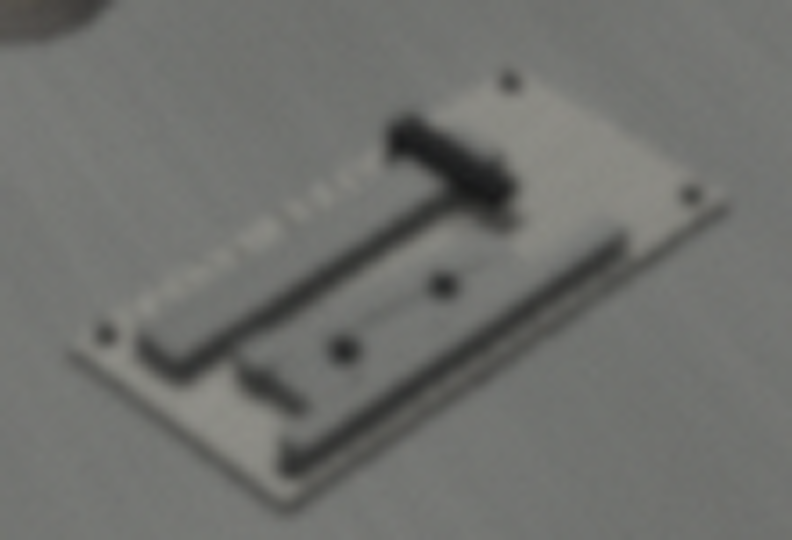

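Top crop: the slot's wide end is at the bottom of the image (nearer the robot). The fence is on the right, the taper bar is on the left, and the cursor is at crop (308,358). The scene crop agrees. Next I fit the gauge and stand, and zoom in on the pin.

Run:
```python
from h import *
from scipy.optimize import least_squares
T=lambda X,Y:(300+(X+.5)/5.8-.5,180+(Y+.5)/5.8-.5)
S=lambda X,Y:(215+(X+.5)/7.2-.5,145+(Y+.5)/7.2-.5)
obs=[('top',T(75,108),(.1,.0605,.008)),('top',T(292,40),(.1,-.0445,.008)),('top',T(432,487),(-.11,-.0445,.008)),('top',T(212,550),(-.11,.0605,.008)),
('scene',S(285,492),(.1,.0605,.008)),('scene',S(75,345),(.1,-.0445,.008)),('scene',S(525,68),(-.11,-.0445,.008)),('scene',S(730,200),(-.11,.0605,.008)),
('top',T(208,92),(.075,0,.022)),('scene',S(180,368),(.075,0,.022))]
W=lambda p,q:np.array([p[0]+np.cos(p[2])*q[0]-np.sin(p[2])*q[1],p[1]+np.sin(p[2])*q[0]+np.cos(p[2])*q[1],q[2]])
for sel in(('top',),('scene',),('top','scene')):
    O=[o for o in obs if o[0] in sel]
    f=lambda p:np.concatenate([proj(n,W(p,q))-np.array(u) for n,u,q in O])
    s=least_squares(f,[.5,-.16,.2]);print(sel,s.x.round(4),s.fun.reshape(-1,2).round(1).tolist())
np.save('g.npy',s.x); g=s.x
inv=lambda P:np.array([[np.cos(g[2]),np.sin(g[2])],[-np.sin(g[2]),np.cos(g[2])]])@(P[:2]-g[:2])
print('cursor near face mid',inv(onz('top',*T(300,384),.027)),'bar wide end',inv(onz('top',*T(215,358),.022)),'fence line low',inv(onz('top',*T(290,340),.022)))
C=lambda X,Y:(200+(X-495+.5)/5-.5,225+(Y+.5)/5-.5)
print('stand corners',[onz('top',*C(*c),.026)[:2].round(4).tolist() for c in((568,55),(685,38),(700,156),(585,172))])
t=cv2.imread('pics/top0.png');s=cv2.imread('pics/scene0.png')
print(onz('top',228,245,.072))
a=cv2.resize(t[230:264,210:244],(400,400),interpolation=cv2.INTER_CUBIC);b=cv2.resize(s[230:280,336:386],(400,400),interpolation=cv2.INTER_CUBIC)
cv2.imwrite('pics/c3.png',np.hstack([a,b]))
```

```text
('top',) [ 0.5835 -0.1655  0.3007] [[-0.9, -1.0], [-0.3, -0.8], [0.0, -1.3], [-0.5, -0.4], [1.7, 3.5]]
('scene',) [ 0.5855 -0.163   0.2881] [[-1.1, 2.4], [-1.6, -0.0], [-1.3, 0.3], [0.1, 0.7], [3.8, -3.4]]
('top', 'scene') [ 0.5843 -0.1647  0.2952] [[-1.0, -1.5], [-0.4, -1.1], [-0.5, -1.5], [-1.1, -0.8], [-0.7, 1.8], [-1.3, -0.4], [-1.5, -0.3], [0.0, -0.1], [1.5, 3.2], [4.1, -3.9]]
cursor near face mid [-0.05229613  0.00154938] bar wide end [-0.03076256  0.03355419] fence line low [-0.03262246 -0.00082315]
stand corners [[0.5578, 0.1746], [0.5669, 0.1144], [0.5064, 0.1059], [0.4979, 0.1648]]
[0.53388897 0.13316295 0.072     ]
```

View pics/c3.png

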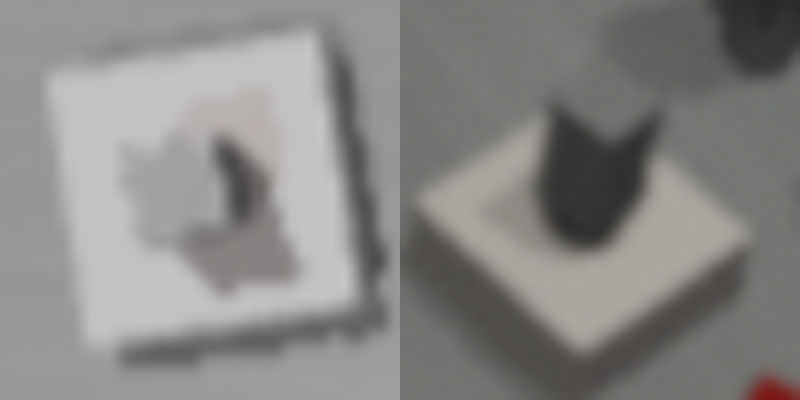

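The top crop shows the head top at about crop (168,192), turned roughly +17°. In the scene crop the head's near corner is at (608,135), with side corners at (550,95) and (662,112). I'll refit without the assumed fence ends.

Run:
```python
from h import *
from scipy.optimize import least_squares
T=lambda X,Y:(300+(X+.5)/5.8-.5,180+(Y+.5)/5.8-.5)
S=lambda X,Y:(215+(X+.5)/7.2-.5,145+(Y+.5)/7.2-.5)
obs=[('top',T(75,108),(.1,.0605,.008)),('top',T(292,40),(.1,-.0445,.008)),('top',T(432,487),(-.11,-.0445,.008)),('top',T(212,550),(-.11,.0605,.008)),
('scene',S(285,492),(.1,.0605,.008)),('scene',S(75,345),(.1,-.0445,.008)),('scene',S(525,68),(-.11,-.0445,.008)),('scene',S(730,200),(-.11,.0605,.008))]
W=lambda p,q:np.array([p[0]+np.cos(p[2])*q[0]-np.sin(p[2])*q[1],p[1]+np.sin(p[2])*q[0]+np.cos(p[2])*q[1],q[2]])
for sel in(('top',),('scene',),('top','scene')):
    O=[o for o in obs if o[0] in sel]
    f=lambda p:np.concatenate([proj(n,W(p,q))-np.array(u) for n,u,q in O])
    s=least_squares(f,[.5,-.16,.2]);print(sel,s.x.round(4),s.fun.reshape(-1,2).round(1).tolist())
g=s.x;np.save('g.npy',g)
inv=lambda P:(1e3*np.array([[np.cos(g[2]),np.sin(g[2])],[-np.sin(g[2]),np.cos(g[2])]])@(P[:2]-g[:2])).round(1)
for nm,n,u,z in[('cursor','top',T(300,384),.027),('barwide','top',T(215,358),.022),('fence lo','top',T(290,340),.022),('fence hi','top',T(208,92),.022),('fence hi sc','scene',S(180,368),.022),('fence lo sc','scene',S(440,208),.022),('rail end','top',T(188,440),.022)]: print(nm,inv(onz(n,*u,z)))
print('entry world',W(g,(-.085,.012,.008)))
C=lambda X,Y:(210+(X+.5)/11.765-.5,230+(Y+.5)/11.765-.5);D=lambda X,Y:(336+(X-400+.5)/8-.5,230+(Y+.5)/8-.5)
print('head top',onz('top',*C(168,192),.072))
c,l,rr=[onz('scene',*D(*q),.072)[:2] for q in((608,137),(550,95),(662,112))]
print(c,l,rr,'mid',(l+rr)/2,'ang',np.degrees(np.arctan2(*(l-c)[::-1])),np.degrees(np.arctan2(*(rr-c)[::-1])),np.linalg.norm(l-c),np.linalg.norm(rr-c))
for q in((418,200),(750,235),(583,353)): print('stand sc',onz('scene',*D(*q),.026)[:2])
from scipy.spatial.transform import Rotation as R
print(R.from_quat(r.get_obs()['ee_rot']).as_matrix().round(3))
```

```text
('top',) [ 0.5811 -0.1666  0.297 ] [[-0.3, -0.3], [0.3, 0.1], [0.3, -0.3], [-0.3, 0.5]]
('scene',) [ 0.5819 -0.1649  0.2899] [[0.0, 1.3], [-0.5, -0.9], [-0.5, -0.6], [0.9, -0.2]]
('top', 'scene') [ 0.5814 -0.166   0.2939] [[-0.4, -0.5], [0.2, 0.0], [-0.0, -0.3], [-0.6, 0.3], [0.2, 1.0], [-0.4, -1.2], [-0.7, -0.9], [0.8, -0.7]]
cursor [-49.1   1.9]
barwide [-27.6  33.9]
fence lo [-29.4  -0.4]
fence hi [87.3  1.9]
fence hi sc [93.7  3.8]
fence lo sc [-20.6   5.6]
rail end [-58.9  56.1]
entry world [ 0.49653515 -0.17917108  0.008     ]
head top [0.53170714 0.14343261 0.072     ]
[0.54104579 0.15225406] [0.54576699 0.13486387] [0.52495963 0.15189498] mid [0.53536331 0.14337942] ang -74.81109208518238 -178.72124237800068 0.01801966207675033 0.016090175066884514
stand sc [0.56727011 0.11806734]
stand sc [0.49992187 0.16625915]
stand sc [0.55793246 0.1766537 ]
[[-0.96   0.281 -0.001]
 [ 0.281  0.96  -0.002]
 [-0.    -0.002 -1.   ]]
```

Emit:
{"api": "servo_tool", "payload": {"series": "0 0 0 -0.128; 0 0 0 -0.128; 0 0 0 -0.128; 0 0 0 -0.128", "claw": 0.1}}

```text
t: 0.5
tcp_pos: [0.1544, 0.5274, 0.2306]
ee_rot: [-0.116, 0.993, -0.001, -0.0]
ft_force: [-0.2, 0.8, -0.4]
width: 0.0469
finger_force: 0.0
```

Emit:
{"api": "servo_tool", "payload": {"series": "-23 -38 0 0; -23 -38 0 0; -23 -38 0 0; -23 -38 0 0; -23 -38 0 0; -23 -38 0 0; -23 -38 0 0; -23 -38 0 0; -23 -38 0 0; -23 -38 0 0; 0 0 0 0; 0 0 0 0"}}

```text
t: 1.7
tcp_pos: [0.4645, 0.2082, 0.2307]
ee_rot: [-0.112, 0.994, -0.0, -0.001]
ft_force: [-1.4, 1.2, 0.1]
width: 0.0472
finger_force: 0.0
```

Emit:
{"api": "servo_tool", "payload": {"series": "-17 -26 20 0; -17 -26 20 0; -18 -26 20 0; 0 0 20 0; 0 0 10 0; 0 0 0 0; 0 0 0 0; 0 0 0 0"}}

```text
t: 2.5
tcp_pos: [0.5328, 0.1467, 0.1426]
ee_rot: [-0.114, 0.993, 0.001, 0.001]
ft_force: [0.9, -0.5, 0.8]
width: 0.0469
finger_force: 0.0
```

Run:
```python
from h import *
a=snap('top','t1.png');b=snap('scene','s1.png');o=r.get_obs();print(o['tcp_pos'],proj('top',o['tcp_pos']),proj('scene',o['tcp_pos']))
f=lambda i,x,y:cv2.resize(i[y:y+60,x:x+40],(400,600),interpolation=cv2.INTER_CUBIC)
cv2.imwrite('pics/c4.png',cv2.cvtColor(np.hstack([f(b,341,215),cv2.resize(b[170:290,310:390],(400,600),interpolation=cv2.INTER_CUBIC)]),cv2.COLOR_RGB2BGR))
```

```text
[0.5329047  0.14611419 0.14254873] [218.68640238 245.38878166] [368.65648929 217.57063055]
```

View pics/c4.png

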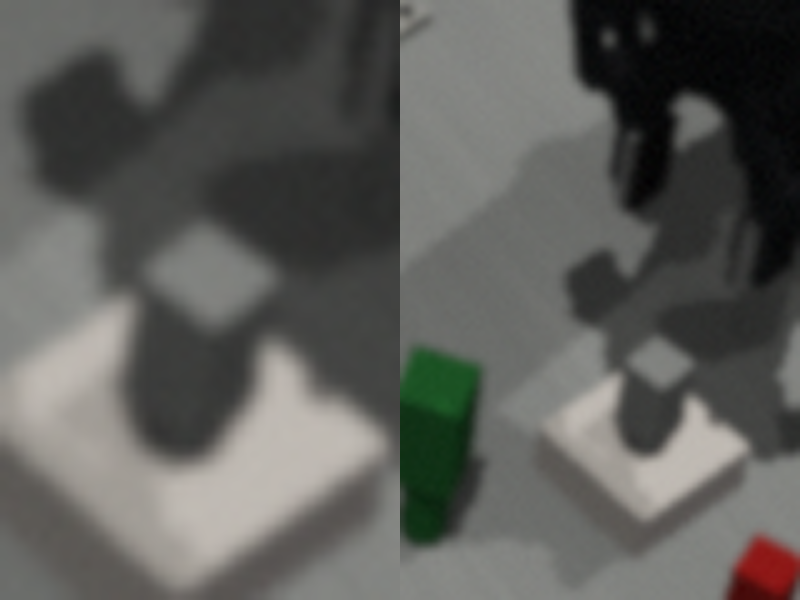

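With the gripper's shadow behind it, the head top is now clear: corners at crop (142,272), (205,220), (278,270) and (212,332).

Run:
```python
from h import *
P=np.array([onz('scene',341+(x+.5)/10-.5,215+(y+.5)/10-.5,.072)[:2] for x,y in((142,272),(205,220),(278,270),(212,332))])
print(P.mean(0)); E=np.roll(P,-1,0)-P; print(np.degrees(np.arctan2(E[:,1],E[:,0])).round(1),np.linalg.norm(E,axis=1).round(4))
```

```text
[0.53413012 0.14222175]
[-164.1  106.4   18.5  -80.3] [0.0193 0.0179 0.0215 0.0189]
```

Emit:
{"api": "servo_tool", "payload": {"series": "0 -3.8 15 -0.04; 0 0 20 0; 0 0 20 0; 0 0 20 0; 0 0 15 0; 0 0 10 0; 0 0 5.5 0; 0 0 0 0; 0 0 0 0"}}

```text
t: 3.5
tcp_pos: [0.534, 0.1417, 0.0366]
ee_rot: [-0.133, 0.991, 0.0, 0.001]
ft_force: [-0.6, -0.6, 0.1]
width: 0.0467
finger_force: 0.0
```

Emit:
{"api": "servo_tool", "payload": {"series": "0 0 0 0; 0 0 0 0; 0 0 0 0; 0 0 0 0; 0 0 0 0; 0 0 0 0; 0 0 0 0; 0 0 0 0", "claw": -1, "newtons": 60}}

```text
t: 4.3
tcp_pos: [0.5341, 0.1417, 0.0366]
ee_rot: [-0.133, 0.991, 0.0, 0.001]
ft_force: [-0.2, -0.9, 6.2]
width: 0.0192
finger_force: 59.0
```

Emit:
{"api": "servo_tool", "payload": {"series": "0 0 -5 0; 0 0 -15 0; 0 0 -25 0; 0 0 -30 0; 0 0 -25 -0.027; 0 0 0 0; 0 0 0 0"}}

```text
t: 5.0
tcp_pos: [0.5327, 0.1414, 0.1352]
ee_rot: [-0.146, 0.989, -0.0, -0.001]
ft_force: [-0.5, -0.4, -1.2]
width: 0.0191
finger_force: 59.2
```

Emit:
{"api": "servo_tool", "payload": {"series": "12.8 -29.6 0 0; 12.8 -29.6 0 0; 12.8 -29.6 0 0; 12.8 -29.6 0 0; 12.8 -29.6 0 0; 12.8 -29.6 0 0; 12.8 -29.6 0 0; 12.8 -29.6 0 0; 12.8 -29.6 0 0; 12.8 -29.6 0 0; 0 0 0 0; 0 0 0 0"}}

```text
t: 6.2
tcp_pos: [0.4948, -0.1792, 0.1337]
ee_rot: [-0.145, 0.989, 0.001, -0.002]
ft_force: [0.3, 0.9, -2.0]
width: 0.0194
finger_force: 59.2
```

```bash
cat > st.py <<'E'
from h import *
from scipy.spatial.transform import Rotation as R
g=np.load('g.npy')
o=r.get_obs();M=R.from_quat(o['ee_rot']).as_matrix();A=np.array([[np.cos(g[2]),np.sin(g[2])],[-np.sin(g[2]),np.cos(g[2])]])
print('t',round(o['t'],2),'gauge xy mm',(A@(o['tcp_pos'][:2]-g[:2])*1e3).round(2),'z',(o['tcp_pos'][2]*1e3).round(2),'yaw err',round(np.degrees(np.arctan2(M[1,1],M[0,1])-g[2])-90,2),'Fg',(A@o['ft_force'][:2]).round(2),round(o['ft_force'][2],2),'w',round(o['width'],4),'tilt',M[:2,2].round(4),'mom',np.round(o['moment'],2))
E
python3 st.py
python3 - <<'E'
from h import *
a=snap('top','t2.png');b=snap('scene','s2.png');o=r.get_obs()
cv2.imwrite('pics/c5.png',cv2.cvtColor(np.hstack([cv2.resize(b[110:230,200:280],(400,600),interpolation=cv2.INTER_CUBIC),cv2.resize(a[180:282,310:378],(400,600),interpolation=cv2.INTER_CUBIC)]),cv2.COLOR_RGB2BGR))
E
```

```text
t 6.2 gauge xy mm [-86.7   12.45] z 133.72 yaw err -0.15 Fg [0.57 0.77] -2.0 w 0.0194 tilt [-0.0043  0.0013] mom [ 0.06 -0.02 -0.04]
```

View pics/c5.png

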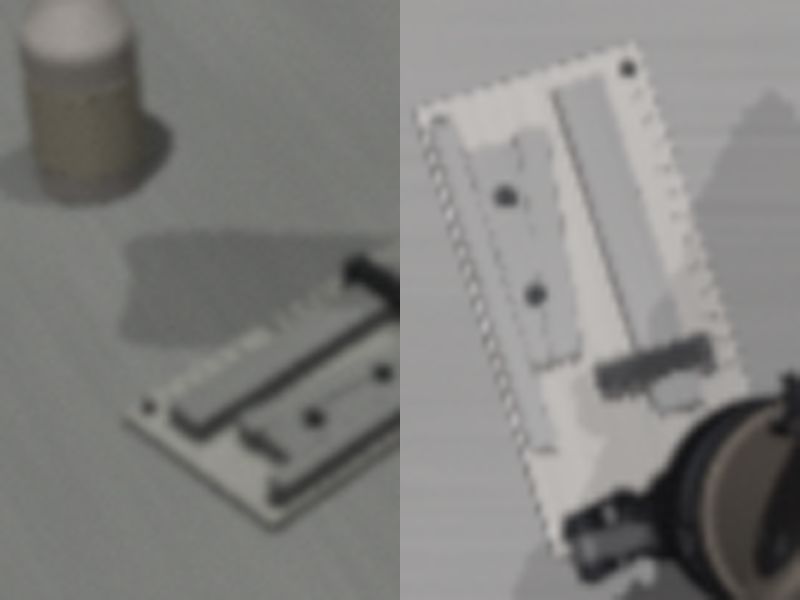

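Emit:
{"api": "servo_tool", "payload": {"series": "0 0.5 20 0; 0 0 20 0; 0 0 20 0; 0 0 15 0; 0 0 8 0; 0 0 4 0; 0 0 0.5 0; 0 0 0 0; 0 0 0 0"}}

```text
t: 7.2
tcp_pos: [0.4972, -0.1787, 0.0491]
ee_rot: [-0.147, 0.989, -0.0, 0.001]
ft_force: [0.0, -0.0, -1.1]
width: 0.0193
finger_force: 59.2
```

```bash
python3 st.py
python3 - <<'E'
from h import *
b=snap('scene','s3.png')
cv2.imwrite('pics/c6.png',cv2.cvtColor(cv2.resize(b[120:220,220:340],(720,600),interpolation=cv2.INTER_CUBIC),cv2.COLOR_RGB2BGR))
E
```

```text
t 7.2 gauge xy mm [-84.18  12.29] z 49.11 yaw err 0.02 Fg [ 0.03 -0.06] -1.15 w 0.0193 tilt [ 0.0017 -0.0004] mom [-0.05  0.01 -0.01]
```

View pics/c6.png

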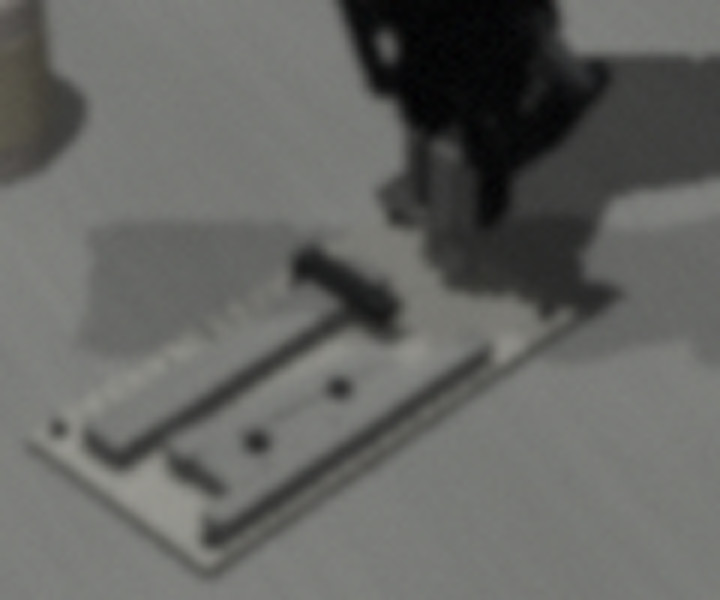

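The pin hangs over the plate in front of the slot's open end, with the cursor beyond it at (345,285). I lower it, feeling for the plate.

Emit:
{"api": "servo_tool", "payload": {"series": "0 0 3 0; 0 0 2 0; 0 0 1 0; 0 0 0 0; 0 0 0 0"}}

```text
t: 7.75
tcp_pos: [0.4965, -0.1785, 0.0423]
ee_rot: [-0.147, 0.989, 0.0, -0.0]
ft_force: [0.2, 0.2, -1.7]
width: 0.0192
finger_force: 59.2
```

Emit:
{"api": "servo_tool", "payload": {"series": "0 0 1 0; 0 0 0.5 0; 0 0 0 0; 0 0 0 0"}}

```text
t: 8.15
tcp_pos: [0.4965, -0.1784, 0.0408]
ee_rot: [-0.147, 0.989, 0.0, -0.0]
ft_force: [-0.4, 0.1, -2.2]
width: 0.0194
finger_force: 59.4
```

Emit:
{"api": "servo_tool", "payload": {"series": "0 0 0.4 0; 0 0 0 0; 0 0 0 0"}}

```text
t: 8.45
tcp_pos: [0.4966, -0.1785, 0.0407]
ee_rot: [-0.147, 0.989, 0.0, 0.0]
ft_force: [-0.7, 0.1, 2.3]
width: 0.0194
finger_force: 59.7
```

Emit:
{"api": "servo_tool", "payload": {"series": "0 0 0.4 0; 0 0 0 0; 0 0 0 0"}}

```text
t: 8.75
tcp_pos: [0.4966, -0.1784, 0.0406]
ee_rot: [-0.147, 0.989, 0.0, 0.0]
ft_force: [-1.9, 0.1, 4.8]
width: 0.0194
finger_force: 60.2
```

Emit:
{"api": "servo_tool", "payload": {"series": "0 0 -0.7 0; -3 0 0 0; -4 0 0 0; -5 0 0 0; -5 0 0 0; -5 0 0 0; -5 0 0 0; -5 0 0 0; -4 0 0 0; -3 0 0 0; 0 0 0 0; 0 0 0 0"}}

```text
t: 9.95
tcp_pos: [0.5335, -0.1672, 0.0407]
ee_rot: [-0.147, 0.989, 0.0, -0.0]
ft_force: [-3.4, -0.4, 4.5]
width: 0.0191
finger_force: 60.0
```

```bash
python3 st.py
```

```text
t 9.95 gauge xy mm [-46.15  12.77] z 40.68 yaw err 0.01 Fg [-3.36  0.55] 4.53 w 0.0191 tilt [-0.0007  0.0001] mom [-0.2   0.97  0.04]
```

Emit:
{"api": "servo_tool", "payload": {"series": "0 0 -0.4 0; 0 -1.5 0 0; 0 -1.5 0 0; 0 0 0 0; 0 0 0 0"}}

```text
t: 10.45
tcp_pos: [0.5353, -0.1699, 0.0408]
ee_rot: [-0.147, 0.989, -0.0, 0.001]
ft_force: [-0.0, 0.2, -0.9]
width: 0.0193
finger_force: 59.3
```

Emit:
{"api": "servo_tool", "payload": {"series": "0 -0.7 0 0; 0 0 0 0; 0 0 0 0"}}

```text
t: 10.75
tcp_pos: [0.5356, -0.171, 0.0412]
ee_rot: [-0.147, 0.989, -0.0, 0.001]
ft_force: [-0.1, -0.2, -2.4]
width: 0.019
finger_force: 59.3
```

Emit:
{"api": "servo_tool", "payload": {"series": "0 -0.7 0 0; 0 0 0 0; 0 0 0 0"}}

```text
t: 11.05
tcp_pos: [0.5353, -0.1714, 0.0412]
ee_rot: [-0.147, 0.989, -0.0, 0.0]
ft_force: [-0.5, -0.2, -2.1]
width: 0.0196
finger_force: 59.3
```

```bash
python3 st.py
```

```text
t 11.05 gauge xy mm [-45.68   8.24] z 41.15 yaw err 0.02 Fg [-0.57 -0.01] -2.12 w 0.0196 tilt [ 0.0003 -0.0001] mom [-0.02 -0.02 -0.03]
```

Emit:
{"api": "servo_tool", "payload": {"series": "0 -0.5 0 0; 0 0 0 0; 0 0 0 0"}}

```text
t: 11.35
tcp_pos: [0.5353, -0.1718, 0.0411]
ee_rot: [-0.147, 0.989, 0.0, 0.0]
ft_force: [-0.3, 0.2, -0.9]
width: 0.0194
finger_force: 59.3
```

Emit:
{"api": "servo_tool", "payload": {"series": "0 -0.5 0 0; 0 0 0 0; 0 0 0 0"}}

```text
t: 11.65
tcp_pos: [0.5354, -0.1723, 0.0411]
ee_rot: [-0.147, 0.989, -0.0, -0.0]
ft_force: [-0.2, -0.9, -1.6]
width: 0.0193
finger_force: 59.3
```

```bash
python3 st.py
```

```text
t 11.65 gauge xy mm [-45.82   7.28] z 41.1 yaw err 0.02 Fg [-0.46 -0.81] -1.61 w 0.0193 tilt [-0. -0.] mom [0.04 0.05 0.03]
```

Emit:
{"api": "servo_tool", "payload": {"series": "0 -0.5 0 0; 0 0 0 0; 0 0 0 0"}}

```text
t: 11.95
tcp_pos: [0.5356, -0.1728, 0.0411]
ee_rot: [-0.147, 0.989, 0.0, 0.0]
ft_force: [0.9, -0.7, -0.5]
width: 0.0194
finger_force: 59.3
```

Emit:
{"api": "servo_tool", "payload": {"series": "0 -0.5 0 0; 0 0 0 0; 0 0 0 0"}}

```text
t: 12.25
tcp_pos: [0.5357, -0.1733, 0.0411]
ee_rot: [-0.147, 0.989, 0.0, 0.0]
ft_force: [0.2, -1.0, -1.6]
width: 0.0197
finger_force: 59.3
```

```bash
python3 st.py
```

```text
t 12.25 gauge xy mm [-45.79   6.29] z 41.12 yaw err 0.02 Fg [-0.05 -1.04] -1.59 w 0.0197 tilt [0.0001 0.    ] mom [-0.03 -0.02  0.02]
```

Emit:
{"api": "servo_tool", "payload": {"series": "0 -0.5 0 0; 0 0 0 0; 0 0 0 0"}}

```text
t: 12.55
tcp_pos: [0.5358, -0.1737, 0.0411]
ee_rot: [-0.147, 0.989, 0.0, 0.0]
ft_force: [0.3, 0.5, -1.5]
width: 0.0192
finger_force: 59.3
```

Emit:
{"api": "servo_tool", "payload": {"series": "0 -0.4 0 0; 0 0 0 0; 0 0 0 0"}}

```text
t: 12.85
tcp_pos: [0.536, -0.1741, 0.0411]
ee_rot: [-0.147, 0.989, 0.0, -0.0]
ft_force: [0.1, 0.8, -2.2]
width: 0.0194
finger_force: 59.3
```

```bash
python3 st.py
```

```text
t 12.85 gauge xy mm [-45.8    5.42] z 41.09 yaw err 0.02 Fg [0.35 0.72] -2.17 w 0.0194 tilt [-0.  0.] mom [-0.02  0.01  0.01]
```

Emit:
{"api": "servo_tool", "payload": {"series": "0 -0.4 0 0; 0 0 0 0; 0 0 0 0"}}

```text
t: 13.15
tcp_pos: [0.5361, -0.1745, 0.0411]
ee_rot: [-0.147, 0.989, -0.0, -0.0]
ft_force: [0.0, 0.3, -1.0]
width: 0.0188
finger_force: 59.3
```

Emit:
{"api": "servo_tool", "payload": {"series": "0 -0.4 0 0; 0 0 0 0; 0 0 0 0"}}

```text
t: 13.45
tcp_pos: [0.5361, -0.1746, 0.0411]
ee_rot: [-0.147, 0.989, 0.0, -0.0]
ft_force: [-0.3, -0.1, -1.3]
width: 0.0198
finger_force: 59.3
```

```bash
python3 st.py
```

```text
t 13.45 gauge xy mm [-45.77   4.87] z 41.09 yaw err 0.03 Fg [-0.33  0.01] -1.33 w 0.0198 tilt [-0.0002  0.0004] mom [0.14 0.06 0.06]
```

Emit:
{"api": "servo_tool", "payload": {"series": "0 -0.3 0 0; 0 0 0 0; 0 0 0 0"}}

```text
t: 13.75
tcp_pos: [0.5362, -0.1747, 0.0411]
ee_rot: [-0.147, 0.989, 0.0, -0.0]
ft_force: [-0.6, 1.1, -0.8]
width: 0.0191
finger_force: 59.3
```

```bash
python3 st.py
```

```text
t 13.75 gauge xy mm [-45.78   4.8 ] z 41.09 yaw err 0.03 Fg [-0.25  1.25] -0.76 w 0.0191 tilt [-0.0003  0.0007] mom [ 0.39  0.18 -0.03]
```

Emit:
{"api": "servo_tool", "payload": {"series": "0 0.8 0 0; -3 0 0 0; -4 0 0 0; -4 0 0 0; -4 0 0 0; -4 0 0 0; -4 0 0 0; -3 0 0 0; 0 0 0 0; 0 0 0 0"}}

```text
t: 14.75
tcp_pos: [0.5618, -0.1665, 0.0413]
ee_rot: [-0.147, 0.989, -0.0, 0.001]
ft_force: [-1.0, 0.7, -2.4]
width: 0.0189
finger_force: 59.2
```

```bash
python3 st.py
```

```text
t 14.75 gauge xy mm [-18.81   5.24] z 41.25 yaw err 0.04 Fg [-0.77  0.95] -2.39 w 0.0189 tilt [0.0017 0.0002] mom [ 0.18  0.04 -0.02]
```

Emit:
{"api": "servo_tool", "payload": {"series": "0 0.3 0 0; -4 0 0 0; -4 0 0 0; -4 0 0 0; -4 0 0 0; -3 0 0 0; 0 0 0 0; 0 0 0 0; 0 0 0 0"}}

```text
t: 15.65
tcp_pos: [0.5797, -0.1609, 0.0413]
ee_rot: [-0.147, 0.989, -0.0, 0.001]
ft_force: [0.4, 0.6, -0.9]
width: 0.0194
finger_force: 59.2
```

```bash
python3 st.py
```

```text
t 15.65 gauge xy mm [-0.11  5.44] z 41.25 yaw err 0.03 Fg [0.6  0.47] -0.94 w 0.0194 tilt [0.0014 0.0001] mom [ 0.1  -0.01 -0.01]
```

Emit:
{"api": "servo_tool", "payload": {"series": "-3 0 0 0; -4 0 0 0; -4 0 0 0; -3 0 0 0; 0 0 0 0; 0 0 0 0; 0 0 0 0"}}

```text
t: 16.35
tcp_pos: [0.5931, -0.1566, 0.0412]
ee_rot: [-0.147, 0.989, 0.0, 0.001]
ft_force: [-0.2, 0.8, -1.5]
width: 0.0192
finger_force: 59.2
```

```bash
python3 st.py
```

```text
t 16.35 gauge xy mm [13.93  5.62] z 41.17 yaw err 0.04 Fg [0.06 0.79] -1.54 w 0.0192 tilt [0.0012 0.0003] mom [0.18 0.02 0.03]
```

Emit:
{"api": "servo_tool", "payload": {"series": "0 0.3 0 0; -2 0 0 0; -2 0 0 0; -2 0 0 0; 0 0 0 0; 0 0 0 0; 0 0 0 0"}}

```text
t: 17.05
tcp_pos: [0.5982, -0.155, 0.041]
ee_rot: [-0.147, 0.989, -0.0, 0.0]
ft_force: [-0.1, 0.4, -1.2]
width: 0.0194
finger_force: 59.2
```

```bash
python3 st.py
```

```text
t 17.05 gauge xy mm [19.34  5.66] z 41.05 yaw err 0.02 Fg [-0.01  0.4 ] -1.21 w 0.0194 tilt [ 0.0003 -0.0001] mom [0.01 0.15 0.  ]
```

Emit:
{"api": "servo_tool", "payload": {"series": "-2 0 0 0; -2 0 0 0; 0 0 0 0; 0 0 0 0"}}

```text
t: 17.45
tcp_pos: [0.6023, -0.1537, 0.0411]
ee_rot: [-0.147, 0.989, -0.0, 0.0]
ft_force: [0.0, 0.8, -2.2]
width: 0.0188
finger_force: 59.2
```

```bash
python3 st.py
```

```text
t 17.45 gauge xy mm [23.57  5.74] z 41.08 yaw err 0.03 Fg [0.23 0.72] -2.25 w 0.0188 tilt [ 0.0006 -0.    ] mom [-0.02  0.13 -0.03]
```

Emit:
{"api": "servo_tool", "payload": {"series": "-2 0 0 0; -1 0 0 0; 0 0 0 0; 0 0 0 0"}}

```text
t: 17.85
tcp_pos: [0.605, -0.1529, 0.0411]
ee_rot: [-0.147, 0.989, -0.0, 0.0]
ft_force: [-1.0, -1.1, -2.4]
width: 0.0193
finger_force: 59.2
```

```bash
python3 st.py
```

```text
t 17.85 gauge xy mm [26.47  5.76] z 41.13 yaw err 0.02 Fg [-1.24 -0.81] -2.43 w 0.0193 tilt [0.0005 0.0001] mom [-0.01  0.19 -0.09]
```

Emit:
{"api": "servo_tool", "payload": {"series": "-1 0 0 0; -1 0 0 0; 0 0 0 0; 0 0 0 0"}}

```text
t: 18.25
tcp_pos: [0.6068, -0.1523, 0.0411]
ee_rot: [-0.147, 0.989, 0.0, 0.0]
ft_force: [-1.5, -0.8, -2.5]
width: 0.0192
finger_force: 59.2
```

```bash
python3 st.py
```

```text
t 18.25 gauge xy mm [28.32  5.76] z 41.08 yaw err 0.02 Fg [-1.64 -0.32] -2.5 w 0.0192 tilt [0.0002 0.0001] mom [-0.    0.27  0.05]
```

Emit:
{"api": "servo_tool", "payload": {"series": "-1 0 0 0; -0.5 0 0 0; 0 0 0 0; 0 0 0 0"}}

```text
t: 18.65
tcp_pos: [0.6082, -0.1519, 0.0411]
ee_rot: [-0.147, 0.989, 0.0, 0.0]
ft_force: [-0.3, -0.6, -1.7]
width: 0.0192
finger_force: 59.2
```

```bash
python3 st.py
```

```text
t 18.65 gauge xy mm [29.8  5.8] z 41.09 yaw err 0.03 Fg [-0.44 -0.47] -1.71 w 0.0192 tilt [0.0001 0.0001] mom [ 0.02  0.3  -0.04]
```

Emit:
{"api": "servo_tool", "payload": {"series": "-1 0 0 0; -1 0 0 0; 0 0 0 0; 0 0 0 0"}}

```text
t: 19.05
tcp_pos: [0.6103, -0.1512, 0.0411]
ee_rot: [-0.147, 0.989, 0.0, 0.0]
ft_force: [-0.5, 0.2, -2.2]
width: 0.0189
finger_force: 59.2
```

```bash
python3 st.py
```

```text
t 19.05 gauge xy mm [31.95  5.8 ] z 41.1 yaw err 0.03 Fg [-0.41  0.31] -2.21 w 0.0189 tilt [0.0004 0.0001] mom [ 0.09  0.27 -0.02]
```

Emit:
{"api": "servo_tool", "payload": {"series": "-1 0 0 0; -0.5 0 0 0; 0 0 0 0; 0 0 0 0"}}

```text
t: 19.45
tcp_pos: [0.6116, -0.1508, 0.0411]
ee_rot: [-0.147, 0.989, 0.0, 0.0]
ft_force: [-1.3, -0.8, -1.6]
width: 0.0193
finger_force: 59.3
```

```bash
python3 st.py
```

```text
t 19.45 gauge xy mm [33.29  5.8 ] z 41.09 yaw err 0.02 Fg [-1.47 -0.38] -1.62 w 0.0193 tilt [0.0001 0.0001] mom [ 0.08  0.29 -0.  ]
```

Emit:
{"api": "servo_tool", "payload": {"series": "-1 0 0 0; -0.5 0 0 0; 0 0 0 0; 0 0 0 0"}}

```text
t: 19.85
tcp_pos: [0.613, -0.1504, 0.0411]
ee_rot: [-0.147, 0.989, 0.0, 0.0]
ft_force: [-1.5, 0.5, -2.5]
width: 0.0196
finger_force: 59.3
```

```bash
python3 st.py
```

```text
t 19.85 gauge xy mm [34.83  5.84] z 41.1 yaw err 0.02 Fg [-1.25  0.89] -2.47 w 0.0196 tilt [0.0002 0.0001] mom [0.11 0.26 0.  ]
```

Emit:
{"api": "servo_tool", "payload": {"series": "-1 0 0 0; -0.5 0 0 0; 0 0 0 0; 0 0 0 0"}}

```text
t: 20.25
tcp_pos: [0.6145, -0.1499, 0.0411]
ee_rot: [-0.147, 0.989, 0.0, 0.0]
ft_force: [-1.7, 1.1, -2.1]
width: 0.0195
finger_force: 59.3
```

```bash
python3 st.py
```

```text
t 20.25 gauge xy mm [36.33  5.84] z 41.11 yaw err 0.03 Fg [-1.31  1.57] -2.08 w 0.0195 tilt [0.0002 0.0001] mom [0.14 0.33 0.01]
```

Emit:
{"api": "servo_tool", "payload": {"series": "-1 0 0 0; -0.5 0 0 0; 0 0 0 0; 0 0 0 0"}}

```text
t: 20.65
tcp_pos: [0.6159, -0.1495, 0.0411]
ee_rot: [-0.147, 0.989, 0.0, 0.0]
ft_force: [-2.1, 1.5, -0.9]
width: 0.0194
finger_force: 59.3
```

```bash
python3 st.py
```

```text
t 20.65 gauge xy mm [37.81  5.87] z 41.09 yaw err 0.02 Fg [-1.57  2.06] -0.93 w 0.0194 tilt [0.0001 0.0002] mom [ 0.23  0.37 -0.01]
```

Emit:
{"api": "servo_tool", "payload": {"series": "-1 0 0 0; -0.5 0 0 0; 0 0 0 0; 0 0 0 0"}}

```text
t: 21.05
tcp_pos: [0.6172, -0.1491, 0.0411]
ee_rot: [-0.147, 0.989, 0.0, -0.0]
ft_force: [-2.5, 1.2, -1.1]
width: 0.019
finger_force: 59.3
```

```bash
python3 st.py
```

```text
t 21.05 gauge xy mm [39.18  5.89] z 41.08 yaw err 0.03 Fg [-2.08  1.9 ] -1.11 w 0.019 tilt [-0.0002  0.0002] mom [0.22 0.51 0.02]
```

Emit:
{"api": "servo_tool", "payload": {"series": "-0.5 0 0 0; 0 0 0 0; 0 0 0 0"}}

```text
t: 21.35
tcp_pos: [0.6174, -0.1491, 0.0411]
ee_rot: [-0.147, 0.989, 0.0, -0.0]
ft_force: [-2.7, 0.6, -1.1]
width: 0.019
finger_force: 59.3
```

```bash
python3 st.py
```

```text
t 21.35 gauge xy mm [39.39  5.82] z 41.06 yaw err 0.02 Fg [-2.43  1.31] -1.15 w 0.019 tilt [-0.0006  0.0001] mom [ 0.2   0.78 -0.  ]
```

Emit:
{"api": "servo_tool", "payload": {"series": "-0.5 0 0 0; 0 0 0 0; 0 0 0 0"}}

```text
t: 21.65
tcp_pos: [0.6177, -0.1489, 0.041]
ee_rot: [-0.147, 0.989, 0.0, -0.001]
ft_force: [-3.7, 0.2, 0.2]
width: 0.0193
finger_force: 59.3
```

```bash
python3 st.py
```

```text
t 21.65 gauge xy mm [39.69  5.84] z 40.95 yaw err 0.01 Fg [-3.47  1.22] 0.25 w 0.0193 tilt [-0.0011  0.0001] mom [ 0.14  1.01 -0.01]
```

Emit:
{"api": "servo_tool", "payload": {"series": "0 0 0.3 0; -0.5 0 0 0; -0.5 0 0 0; 0 0 0 0; 0 0 0 0"}}

```text
t: 22.15
tcp_pos: [0.6182, -0.1489, 0.0408]
ee_rot: [-0.146, 0.989, 0.0, -0.001]
ft_force: [-5.1, 1.2, 1.8]
width: 0.0192
finger_force: 59.7
```

```bash
python3 st.py
```

```text
t 22.15 gauge xy mm [40.2   5.78] z 40.81 yaw err 0.0 Fg [-4.55  2.68] 1.77 w 0.0192 tilt [-0.002  0.   ] mom [ 0.13  1.42 -0.05]
```

Emit:
{"api": "servo_tool", "payload": {"series": "-0.5 0 0 0; -0.5 0 0 0; -0.3 0 0 0; 0 0 0 0; 0 0 0 0; 0 0 0 0"}}

```text
t: 22.75
tcp_pos: [0.6183, -0.1488, 0.0408]
ee_rot: [-0.146, 0.989, 0.0, -0.002]
ft_force: [-8.0, 1.1, 3.9]
width: 0.0191
finger_force: 59.8
```

```bash
python3 st.py
```

```text
t 22.75 gauge xy mm [40.38  5.75] z 40.77 yaw err -0.02 Fg [-7.31  3.36] 3.88 w 0.0191 tilt [-0.0041 -0.0001] mom [0.11 1.85 0.08]
```

Emit:
{"api": "servo_tool", "payload": {"series": "-0.4 0 0 0; 0 0 0 0; 0 0 0 0; 0 0 0 0; 0 0 0 0; 0 0 0 0; 0 0 0 0"}}

```text
t: 23.45
tcp_pos: [0.6184, -0.1488, 0.0408]
ee_rot: [-0.146, 0.989, 0.0, -0.002]
ft_force: [-7.8, 0.8, 3.5]
width: 0.0187
finger_force: 59.9
```

```bash
python3 st.py
```

```text
t 23.45 gauge xy mm [40.47  5.76] z 40.77 yaw err -0.02 Fg [-7.24  3.07] 3.46 w 0.0187 tilt [-0.0047 -0.    ] mom [0.11 1.95 0.01]
```

Emit:
{"api": "servo_tool", "payload": {"series": "1 0.1 0 0; 0.8 0.1 -0.3 0; 0.2 0 0 0; 0 0 0 0; 0 0 0 0"}}

```text
t: 23.95
tcp_pos: [0.6183, -0.1488, 0.0408]
ee_rot: [-0.146, 0.989, -0.0, -0.001]
ft_force: [-5.4, 0.2, -1.3]
width: 0.0193
finger_force: 59.4
```

```bash
python3 st.py
```

```text
t 23.95 gauge xy mm [40.31  5.77] z 40.83 yaw err 0.01 Fg [-5.12  1.78] -1.32 w 0.0193 tilt [-0.0011 -0.0003] mom [-0.05  1.29  0.03]
```

Emit:
{"api": "servo_tool", "payload": {"series": "-1 0 0 0; -1 0 0 0; -0.6 0 0 0; 0 0 0 0; 0 0 0 0; 0 0 0 0; 0 0 0 0; 0 0 0 0; 0 0 0 0"}}

```text
t: 24.85
tcp_pos: [0.6187, -0.1488, 0.0408]
ee_rot: [-0.146, 0.989, 0.0, -0.003]
ft_force: [-9.0, -0.4, 2.4]
width: 0.0194
finger_force: 59.6
```

```bash
python3 st.py
```

```text
t 24.85 gauge xy mm [40.72  5.73] z 40.78 yaw err -0.03 Fg [-8.75  2.27] 2.44 w 0.0194 tilt [-0.0053 -0.0005] mom [-0.08  2.15  0.03]
```

Emit:
{"api": "servo_tool", "payload": {"series": "1 0 0 0; 1 0 0 0; 1 0 0 0; 0 0 0 0; 0 0 0 0"}}

```text
t: 25.35
tcp_pos: [0.6184, -0.1487, 0.0408]
ee_rot: [-0.147, 0.989, -0.0, -0.0]
ft_force: [-4.4, -0.2, -3.4]
width: 0.0196
finger_force: 59.2
```

```bash
python3 st.py
```

```text
t 25.35 gauge xy mm [40.44  5.82] z 40.79 yaw err 0.02 Fg [-4.25  1.05] -3.4 w 0.0196 tilt [-0.0002 -0.0003] mom [-0.1   0.96  0.02]
```

Emit:
{"api": "servo_tool", "payload": {"series": "0.5 0 0 0; 0 0 0 0; 0 0 0 0", "newtons": 20}}

```text
t: 25.65
tcp_pos: [0.6183, -0.1487, 0.0409]
ee_rot: [-0.147, 0.989, -0.0, 0.0]
ft_force: [-1.3, -0.6, -5.4]
width: 0.0197
finger_force: 58.8
```

Emit:
{"api": "servo_tool", "payload": {"series": "0 0 0 0; 0 0 0 0; 0 0 0 0; 0 0 0 0; 0 0 0 0", "claw": -0.1}}

```text
t: 26.15
tcp_pos: [0.6185, -0.1488, 0.0416]
ee_rot: [-0.147, 0.989, -0.0, 0.001]
ft_force: [-0.8, 0.4, -0.1]
width: 0.0381
finger_force: 0.0
```

Emit:
{"api": "servo_tool", "payload": {"series": "0 0 -5 0; 0 0 -15 0; 0 0 -20 0; 0 0 -30 0; 0 0 -30 0; 0 0 -30 0; 0 0 0 0; 0 0 0 0"}}

```text
t: 26.95
tcp_pos: [0.6187, -0.1491, 0.1733]
ee_rot: [-0.147, 0.989, -0.001, 0.002]
ft_force: [-0.3, -0.5, -0.3]
width: 0.0385
finger_force: 0.0
```

Emit:
{"api": "servo_tool", "payload": {"series": "0 40 0 0; 0 40 0 0; 0 40 0 0; 0 40 0 0; 0 0 0 0; 0 0 0 0"}}

```text
t: 27.55
tcp_pos: [0.5705, 0.006, 0.1702]
ee_rot: [-0.148, 0.989, 0.0, -0.001]
ft_force: [0.4, -0.5, -0.5]
width: 0.0383
finger_force: 0.0
```

```bash
python3 st.py;python3 - <<'E'
from h import *
a=snap('top','t4.png');b=snap('scene','s4.png')
cv2.imwrite('pics/c7.png',cv2.cvtColor(np.hstack([cv2.resize(b[110:230,210:330],(420,420),interpolation=cv2.INTER_CUBIC),cv2.resize(a[180:282,305:381],(313,420),interpolation=cv2.INTER_CUBIC)]),cv2.COLOR_RGB2BGR))
E
```

```text
t 27.55 gauge xy mm [ 39.47 167.8 ] z 170.2 yaw err 0.22 Fg [ 0.27 -0.58] -0.53 w 0.0383 tilt [-0.0022  0.0001] mom [-0.04 -0.   -0.01]
```

View pics/c7.png

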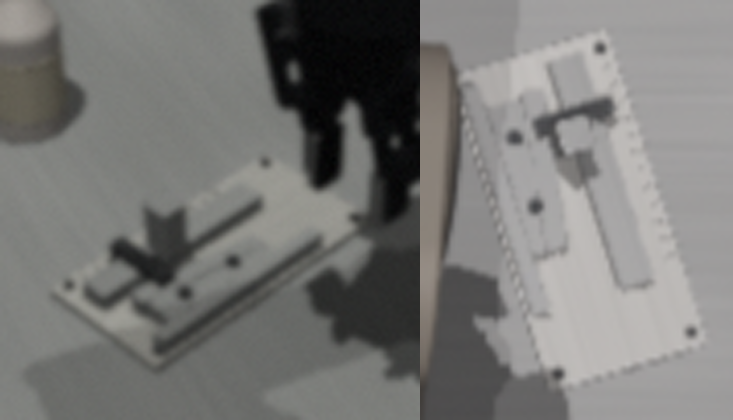

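The pin stands upright and wedged between the bars, with the cursor against it at scene-crop (145,262) and top-crop (573,115). The gripper is clear, so I'm handing in.

```bash
python3 -c "
from cell import r
print(r.hand_in())"
```

```text
the job is handed in; nothing more can be done
None
```

The pin stands upright, wedged between both bars and down to within about 0.3 mm of the plate. It was pressed home with about 8.5 N and let go with the cursor against it, and I handed the job in with about 28 s on the clock.

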